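# Stack a vibration-damping machine foot

## Robot

A 6-joint arm with a two-finger parallel gripper is mounted at the origin on the work surface. World frame = base frame: x ahead of the robot, y to its left, z up, the work surface at z = 0. Lengths are in mm, angles in rad, forces in N, time in s.
With the tool pointing down it reaches from about 350 to 775 mm from the base axis. Payload 7.3 kg.
Tool frame: the origin (TCP) lies midway between the tips of the shut fingers; the grasp point (between the pads) lies 19 mm behind it; z points along the fingers, y is the line along which they close (so a half turn about z gives the same grasp; the last joint's range is limited). The gripper opens to 92 mm and grips with 3 to 60 N. Pads are 19 mm wide; open, the fingers measure 130 mm over their backs; the gripper's body (75 mm by 190 mm) begins 47 mm behind the grasp point.
Start: joints at [0.958, 0.342, 1.524, -0, 1.275, -0.146], TCP at [236.257, 468.86, 202.141] pointing down, gripper open.
Joint ranges: [-2.53, 2.53], [-0.77, 2.02], [0.04, 2.7], [-1, 4.14], [0.28, 2.66], [-3.11, 3.11]. Speed limits (rad/s): [2.57, 2.57, 3.14, 3.14, 3.14, 3.14].

## Interface

Orientations are given as [roll, pitch, yaw] about the fixed x, y, z axes, in that order (R = Rz(yaw) Ry(pitch) Rx(roll)).
In Python, from plant import get_obs, capture, camera_model, close_job, search_frame, regions_of, pinpoint gives the robot as it stands. The module is installed in compiled form; this text tells all that it offers.
- The arm moves only by the shell command python3 -m pendant 'ROWS'. ROWS is JSON, one flat list of numbers, 7 for each row, row after row: the shift along the tool's x, y, z in units of 30 mm (1.0 is 30 mm), then the turn, a rotation vector about the tool's x, y, z in units of 4 degrees (1.0 is 4 degrees), then the closure, from -1 (fully open) to 1 (shut), so that 0 is half open. In form: [dx, dy, dz, wx, wy, wz, gripper, dx, dy, dz, wx, wy, wz, gripper, ...]. A call has 1 to 12 rows; each row shifts and turns the commanded pose from where the row before left it, along the tool's axes as they then stand; what a row does not reach is not made up. A row lasts 1/10 s, in which the tool goes at most 50 mm and 8.59 degrees, less where a joint would pass 70% of its speed; a pose out of reach is approached as far as the arm can. A call with a number of a shift or a turn outside -1 to 1 is refused whole. A call with a gripper value outside its range is refused whole. The fingers move at their own pace and stop on an object; the grip force is fixed at half the most. Time passes only in rows, so rows that do not move let the fingers close. It gives the time, the measured TCP pose, the force, the opening and the grip force at its end, in the units of the state.
- get_obs(): the state, without advancing time (a new reading comes with each control period).
- capture(name): name is "side" or "top"; returns the picture (400x640x3 uint8, red, green, blue); there is no depth.
- camera_model(name): a dict with "fov_y" (degrees; the focal length in pixels is half the picture's height over the tangent of half this angle, whatever the lens; pixels are square), "cx", "cy" (the principal point, pixels), "pose" (4x4, takes a point from camera to world coordinates). Camera axes: x right, y up, looking along -z (the intrinsics and any distortion apply to the point x, -y, -z); pixel columns grow to the right and rows downward; lengths in mm; the calibration is good to about 2 mm. A picture is of the moment at which its call begins. camera_model takes no time and is no camera call.
- close_job(): hands the job in; it is judged then, once.
Trained networks look in the newest picture that a camera, given by its name, has taken for a name from the list of things; names that differ only in an ending like _2 or _b are one class to them, and where a whole thing is asked for, a point or a joint stands for the part that bears it (a point fixed in the world has none). Each returns a list of dicts, best first, with "score" (0 to 1); they miss things now and then, are a little off and sometimes report something else, mostly with a low value. They report only what shows in the picture. A call takes as long as a camera call.
- search_frame(camera, thing): "location" ([column, row] in pixels, amid what is visible of it).
- regions_of(camera, thing): "pixels" (400x640 bool, what is visible of it) and "location" ([column, row] in pixels, amid what is visible of it).
- pinpoint(camera, thing): "location" ([column, row] in pixels: a listed point, or the origin of a listed thing).
The state is a dict: "time": time; "joint_positions": joint angles; "dq": joint speeds; "tau": joint torques, N m; "tool_pos": TCP position; "tcp_rot": TCP orientation; "contact_force": force on the tool from outside, world axes, zero at the start; "moment": the same for the moment, N m; "grip_width": finger opening in mm; "finger_force": force on a finger pad.
Only numpy, scipy, OpenCV 4.12 (cv2) and the standard library are available. Lean on these libraries where they do the work, as an engineer would, in place of code of your own. Each camera call takes 0.05 s, during which the arm holds its last target. There are 200 camera calls.

## Task

Clear the sanding block off the round steel base plate by laying it down inside the grey tool tray. Then build the machine foot on the plate: the thick ribbed rubber pad flat in the middle of the plate, and the thinner steel disc flat and centred on top of the pad. Leave the roll of tape and the wrench where they lie.

Things in the scene. Friction and masses are not known exactly. Their poses are not given: they have to be found in the camera images.
- plate: round dark steel base plate, 140 mm diameter, 10 mm thick, fixed flat on the bench, with four dark bolt holes near its edge; origin at the centre of its underside, so its top is 10 mm above the origin; z up
- pad: black ribbed rubber pad, a solid disc 64 mm diameter and 28 mm thick, lying flat on the bench; origin at the centre of its underside, z is its axis; about 0.1 kg
- pad_center (a point): centre of the rubber pad, 14 mm above its underside, on its axis
- cap: bare steel load disc, 60 mm diameter and 16 mm thick, solid with rounded edges, lying flat on the bench; origin at the centre of its underside, z is its axis; about 0.35 kg
- cap_center (a point): centre of the steel disc, 8 mm above its underside, on its axis
- block: black sanding block with a cork sole, 120 (x) by 45 (y) by 30 (z) mm, lying on the base plate; origin at the centre of its underside, x along its length, z up; about 0.14 kg
- block_center (a point): centre of the sanding block, 15 mm above its underside
- tray: empty open grey tool tray, 150 (x) by 220 (y) by 30 (z) mm outside, walls 4 mm thick, floor 4 mm thick, fixed on the bench; origin at the centre of its underside, y along its length, z up
- tape_roll: bystander: roll of grey tape lying flat, 96 mm outer and 72 mm inner diameter, 50 mm high; origin at the centre of its underside
- wrench: bystander: steel wrench 190 mm long lying on the bench beyond the plate; origin underneath near its middle, x along it

How it is judged:
By the outcome, as a careful person would: the job done as asked, in the order asked, and still so for the second after the job is handed in, with the robot touching nothing.
It also fails if it takes over 64 s, if anything falls off the work surface, if the arm or the gripper's body presses on something with over 40 N, if the wrist force passes 120 N, or if a joint passes its speed limit or range.

## Working session

There is one attempt and no reset: what is moved stays moved. The work goes in short steps, Python scripts to look and compute and a shell command to move; the robot and the scene stay as the last step left them, time stands still between calls to the robot, and variables do not carry over. Pictures are saved under pics/ and viewed, at most 10 in all, crops included, and the job is handed in when it is done.

```bash
mkdir -p pics; python3 - <<'E'
from plant import *
import cv2,numpy as np
for c in("side","top"):
    im=capture(c); cv2.imwrite(f"pics/{c}0.png",im[:,:,::-1]); m=camera_model(c); print(c,{k:(np.round(v,4).tolist() if k=="pose" else v) for k,v in m.items()})
    for t in("plate","pad_center","cap_center","block_center","block","tray","tape_roll","wrench"):
        print(t,[(np.round(d["location"],1).tolist(),round(float(d["score"]),2)) for d in pinpoint(c,t)[:3]])
o=get_obs();print(o["time"],o["tool_pos"],o["tcp_rot"])
E
```

```text
side {'fov_y': 55.41050057934062, 'cx': 316.2510766088449, 'cy': 199.63887542765184, 'pose': [[0.938, 0.2654, -0.223, 364.6599], [-0.3466, 0.7169, -0.6049, -506.6114], [-0.0007, 0.6447, 0.7644, 719.511], [0.0, 0.0, 0.0, 1.0]]}
plate [([301.7, 216.3], 0.57), ([293.4, 213.0], 0.43)]
pad_center [([399.2, 317.1], 0.82), ([300.4, 215.3], 0.32)]
cap_center [([320.5, 159.4], 0.77), ([322.6, 158.8], 0.54)]
block_center [([294.9, 209.2], 0.96)]
block [([298.6, 215.0], 0.94), ([399.7, 319.8], 0.17)]
tray [([238.0, 151.9], 0.96)]
tape_roll [([301.2, 311.6], 0.79)]
wrench [([376.8, 209.2], 0.87)]
top {'fov_y': 54.80006458716832, 'cx': 318.843911159319, 'cy': 196.49394870629192, 'pose': [[-0.0991, 0.9642, -0.2459, 349.8653], [-0.9951, -0.0967, 0.0217, 17.8238], [-0.0028, 0.2468, 0.9691, 915.2832], [0.0, 0.0, 0.0, 1.0]]}
plate [([310.4, 220.8], 0.8)]
pad_center [([433.6, 171.6], 0.94), ([198.3, 269.7], 0.74)]
cap_center []
block_center [([310.8, 224.7], 0.93), ([236.5, 178.6], 0.51)]
block [([308.3, 224.8], 0.78)]
tray [([199.6, 269.8], 0.64)]
tape_roll [([406.0, 243.9], 0.56)]
wrench [([323.3, 154.3], 0.9)]
0.9 [236.23010586 468.86654254 202.15634557] [ 3.14148113e+00 -2.30665745e-05  2.67477579e+00]
```

View pics/side0.png

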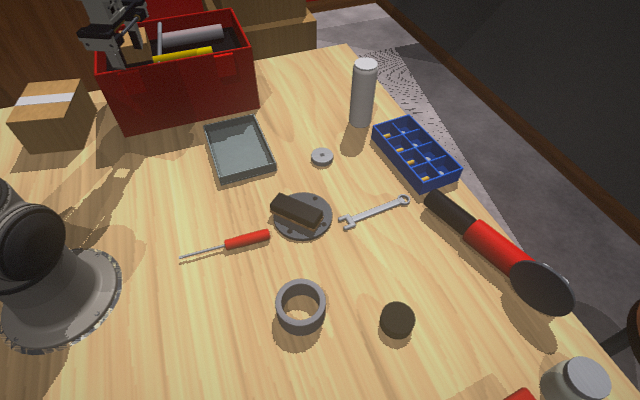

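View pics/top0.png

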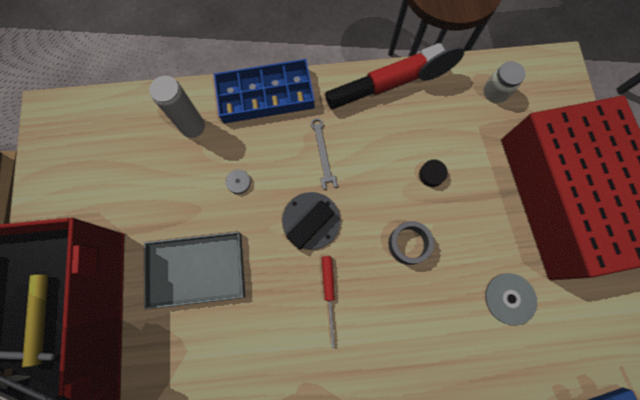

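The side view has the block at (297,211) on the plate at (302,217), the cap at (321,157), the pad at (398,320) and the tray at (240,150). The top view has the block at (311,226), cap at (238,182), pad at (433,172) and tray at (195,269). Next I'll fit the model silhouettes to the masks.

```bash
cat >h.py <<'E'
from plant import *
import cv2,numpy as np
from scipy.optimize import minimize
from scipy.spatial.transform import Rotation as R
def proj(c,P):
    m=camera_model(c);T=np.linalg.inv(m["pose"]);q=np.atleast_2d(P)@T[:3,:3].T+T[:3,3]
    f=200/np.tan(np.radians(m["fov_y"]/2));return np.c_[m["cx"]-f*q[:,0]/q[:,2],m["cy"]+f*q[:,1]/q[:,2]]
def ray(c,uv,z):
    m=camera_model(c);f=200/np.tan(np.radians(m["fov_y"]/2));T=np.array(m["pose"])
    d=T[:3,:3]@[(uv[0]-m["cx"])/f,-(uv[1]-m["cy"])/f,-1];return T[:3,3]+d*(z-T[2,3])/d[2]
t=np.linspace(0,2*np.pi,60)
def cyl(r,h):return np.vstack([np.c_[r*np.cos(t),r*np.sin(t),0*t+z] for z in(0,h)])
def box(a,b,c):return np.array([[x,y,z] for x in(-a/2,a/2) for y in(-b/2,b/2) for z in(0,c)])
M=dict(plate=cyl(70,10),pad=cyl(32,28),cap=cyl(30,16),block=box(120,45,30),tray=box(150,220,30),tape_roll=cyl(48,50))
def hullmask(c,P,s=4):
    h=cv2.convexHull(proj(c,P).astype(np.float32))[:,0]
    im=np.zeros((400*s,640*s),np.uint8);cv2.fillPoly(im,[np.round(((h+.5)*s-.5)*16).astype(np.int32)],1,shift=4);return im
def mask(c,n,near=None):
    r=[d for d in regions_of(c,n) if near is None or np.hypot(*(np.array(d["location"])-near))<25]
    if not r:return None
    m=np.ascontiguousarray(r[0]["pixels"]).astype(np.uint8)
    k,l,s,_=cv2.connectedComponentsWithStats(m);return (l==1+np.argmax(s[1:,4])).astype(np.uint8)
def fit(n,m,z,x0,yaw=False):
    """m: dict cam->mask"""
    big={c:cv2.resize(cv2.convexHull and a,None,fx=4,fy=4,interpolation=0) for c,a in m.items()}
    def f(p):
        A=R.from_euler("z",p[2]*.02 if yaw else 0).as_matrix();P=M[n]@A.T+[p[0],p[1],z];e=0
        for c,b in big.items():
            h=hullmask(c,P);e+=1-(h&b).sum()/(h|b).sum()
        return e
    x=np.array([x0[0],x0[1],(x0[2] if len(x0)>2 else 0)/.02][:3 if yaw else 2])
    r=minimize(f,x,method="Nelder-Mead",options=dict(initial_simplex=np.vstack([x]+[x+8*e for e in np.eye(len(x))]),xatol=.1,fatol=1e-4))
    p=r.x.copy()
    if yaw:p[2]*=.02
    return np.round(p,3),round(r.fun/len(m),3)
E
python3 - <<'E'
from h import *
near=dict(plate=((302,217),(311,221)),pad=((398,320),(433,172)),cap=((321,157),(238,182)),block=((297,211),(311,226)),tray=((240,150),(195,269)),tape_roll=((301,306),(411,243)))
Z=dict(block=10)
capture("side");capture("top")
for n in near:
    ms={c:mask(c,n,near[n][i]) for i,c in enumerate(("side","top"))};ms={c:m for c,m in ms.items() if m is not None}
    z=Z.get(n,0);x0=ray("top",near[n][1],z+10)[:2]
    for s in [list(ms)]+[[c] for c in ms]:
        if n=="block": print(n,s,*[fit(n,{c:ms[c] for c in s},z,[*x0,y],True) for y in(.6,-.6)])
        elif n=="tray": print(n,s,fit(n,{c:ms[c] for c in s},z,[*x0,0],True))
        else: print(n,s,fit(n,{c:ms[c] for c in s},z,x0))
print(ray("top",(323,155),5),get_obs()["time"])
E
```

```text
plate ['side', 'top'] (array([525.678,  23.147]), np.float64(0.462))
plate ['side'] (array([526.572,  24.983]), np.float64(0.5))
plate ['top'] (array([525.239,  23.315]), np.float64(0.421))
pad ['side', 'top'] (array([ 610.979, -284.651]), np.float64(0.049))
pad ['side'] (array([ 611.476, -284.052]), np.float64(0.043))
pad ['top'] (array([ 610.181, -284.815]), np.float64(0.046))
cap ['side', 'top'] (array([638.468, 192.039]), np.float64(0.075))
cap ['side'] (array([639.194, 194.485]), np.float64(0.081))
cap ['top'] (array([638.453, 191.982]), np.float64(0.048))
block ['side', 'top'] (array([510.231,  25.908,  -0.854]), np.float64(0.056)) (array([509.964,  26.116,  -0.848]), np.float64(0.056))
block ['side'] (array([510.949,  26.066,  -0.878]), np.float64(0.049)) (array([510.672,  26.017,  -0.873]), np.float64(0.051))
block ['top'] (array([510.774,  25.159,   2.307]), np.float64(0.057)) (array([510.202,  25.801,  -0.844]), np.float64(0.052))
tray ['side', 'top'] (array([4.34965e+02, 3.01170e+02, 1.80000e-02]), np.float64(0.034))
tray ['side'] (array([4.35142e+02, 3.02932e+02, 1.60000e-02]), np.float64(0.032))
tray ['top'] (array([4.34679e+02, 2.99974e+02, 1.70000e-02]), np.float64(0.03))
tape_roll ['side', 'top'] (array([ 445.476, -199.46 ]), np.float64(0.355))
tape_roll ['side'] (array([ 445.751, -198.739]), np.float64(0.33))
tape_roll ['top'] (array([ 445.357, -199.457]), np.float64(0.379))
[686.46633749 -23.55854932   5.        ] 1.6
```

```bash
cat >>h.py <<'E'
def plan(x,y,z,close_ang=None):
    """units to go: turn wz first, then shift in turned tool axes"""
    o=get_obs();A=R.from_euler("xyz",o["tcp_rot"]).as_matrix();w=0
    if close_ang is not None:
        a=np.arctan2(A[1,1],A[0,1]);d=(close_ang-a+np.pi/2)%np.pi-np.pi/2
        w=-d; A=A@R.from_euler("z",w).as_matrix()
    print("t %.2f turn wz %.2f | shift"%(o["time"],np.degrees(w)/4),np.round(A.T@(np.array([x,y,z])-o["tool_pos"])/30,2),"pos",np.round(o["tool_pos"],1),"q6 %.2f"%o["joint_positions"][5],"grip %.1f"%o["grip_width"])
E
python3 -c "
from h import *
plan(510.3,26,100,.72)"
```

```text
t 1.60 turn wz 5.50 | shift [-17.12  -2.87   3.4 ] pos [236.3 468.9 202.1] q6 -0.15 grip 91.5
```

```bash
python3 -m pendant '[0,0,0,0,0,1,-1, 0,0,0,0,0,1,-1, 0,0,0,0,0,1,-1, 0,0,0,0,0,1,-1, 0,0,0,0,0,1,-1, 0,0,0,0,0,0.5,-1, -1,-0.17,0,0,0,0,-1, -1,-0.17,0,0,0,0,-1, -1,-0.17,0,0,0,0,-1, -1,-0.17,0,0,0,0,-1, -1,-0.17,0,0,0,0,-1, -1,-0.17,0,0,0,0,-1]'; python3 -m pendant '[-1,-0.17,0,0,0,0,-1, -1,-0.17,0,0,0,0,-1, -1,-0.17,0,0,0,0,-1, -1,-0.17,0,0,0,0,-1, -1,-0.17,0,0,0,0,-1, -1,-0.17,0,0,0,0,-1, -1,-0.17,0.5,0,0,0,-1, -1,-0.17,0.5,0,0,0,-1, -1,-0.17,0.5,0,0,0,-1, -1,-0.17,1,0,0,0,-1, 0,0,0,0,0,0,-1, 0,0,0,0,0,0,-1]'; python3 - <<'E'
from h import *
plan(510.3,26,100,.72)
E
```

```text
time: 2.8
tool_pos: [332.5, 312.3, 202.3]
tcp_rot: [3.141, 0.0, 2.291]
contact_force: [0.8, -0.2, 0.6]
grip_width: 91.6
finger_force: 0.0
time: 4.0
tool_pos: [491.0, 54.0, 126.6]
tcp_rot: [-3.14, -0.002, 2.289]
contact_force: [-1.0, 0.3, -0.3]
grip_width: 91.5
finger_force: 0.0
t 4.00 turn wz -0.02 | shift [-1.13 -0.13  0.89] pos [491.   54.  126.6] q6 -0.76 grip 91.5
```

```bash
python3 -m pendant '[-0.6,-0.07,0.5,0,0,0,-1, -0.53,-0.06,0.5,0,0,0,-1, 0,0,0.6,0,0,0,-1, 0,0,0.6,0,0,0,-1, 0,0,0.5,0,0,0,-1, 0,0,0.5,0,0,0,-1, 0,0,0.3,0,0,0,-1, 0,0,0.2,0,0,0,-1, 0,0,0,0,0,0,-1, 0,0,0,0,0,0,-1]'; python3 - <<'E'
from h import *
plan(510.3,26,15,.72)
cv2.imwrite("pics/a.png",cv2.resize(capture("side")[130:280,200:400,::-1],None,fx=4,fy=4))
E
```

```text
time: 5.0
tool_pos: [511.3, 26.4, 16.8]
tcp_rot: [3.141, 0.001, 2.291]
contact_force: [0.8, 0.4, 0.7]
grip_width: 91.7
finger_force: 0.0
t 5.00 turn wz 0.00 | shift [ 0.01 -0.03  0.06] pos [511.3  26.4  16.8] q6 -0.82 grip 91.7
```

View pics/a.png

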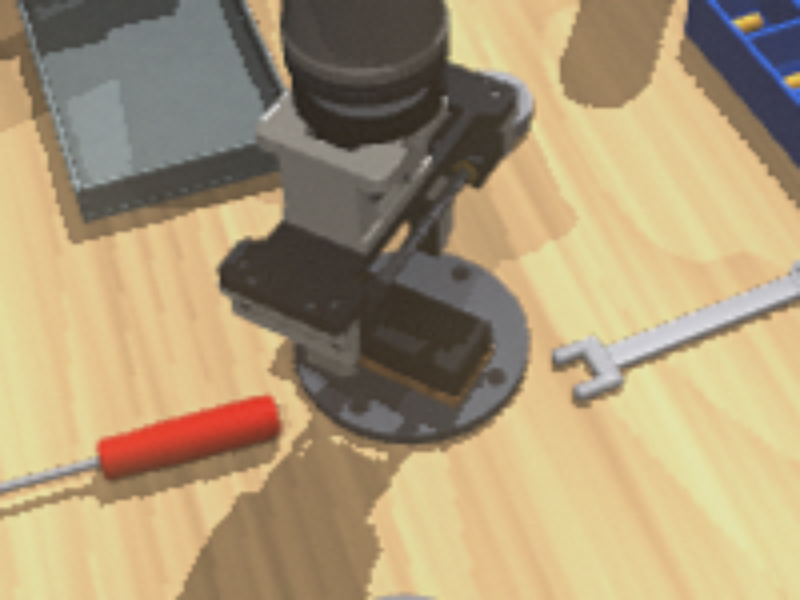

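The crop shows the fingers on either side of the block, left finger near (335,350) and right near (430,235). Next I'll close and lift.

```bash
python3 -m pendant '[0,0,0,0,0,0,1, 0,0,0,0,0,0,1, 0,0,0,0,0,0,1, 0,0,0,0,0,0,1, 0,0,0,0,0,0,1, 0,0,0,0,0,0,1, 0,0,0,0,0,0,1, 0,0,-0.3,0,0,0,1, 0,0,-0.7,0,0,0,1, 0,0,-0.9,0,0,0,1, 0,0,-0.9,0,0,0,1, 0,0,-0.2,0,0,0,1]'; python3 - <<'E'
from h import *
plan(435,301,107,.017)
E
```

```text
time: 6.25
tool_pos: [512.7, 26.0, 109.6]
tcp_rot: [3.137, 0.004, 2.291]
contact_force: [0.4, 0.4, 0.5]
grip_width: 1.7
finger_force: 0.0
t 6.25 turn wz 10.07 | shift [ 9.21 -2.43  0.07] pos [512.7  26.  109.6] q6 -0.82 grip 1.7
```

```bash
python3 - <<'E'
from h import *
cv2.imwrite("pics/b.png",cv2.resize(capture("side")[130:280,200:400,::-1],None,fx=4,fy=4))
E
```

```text
(no output)
```

View pics/b.png

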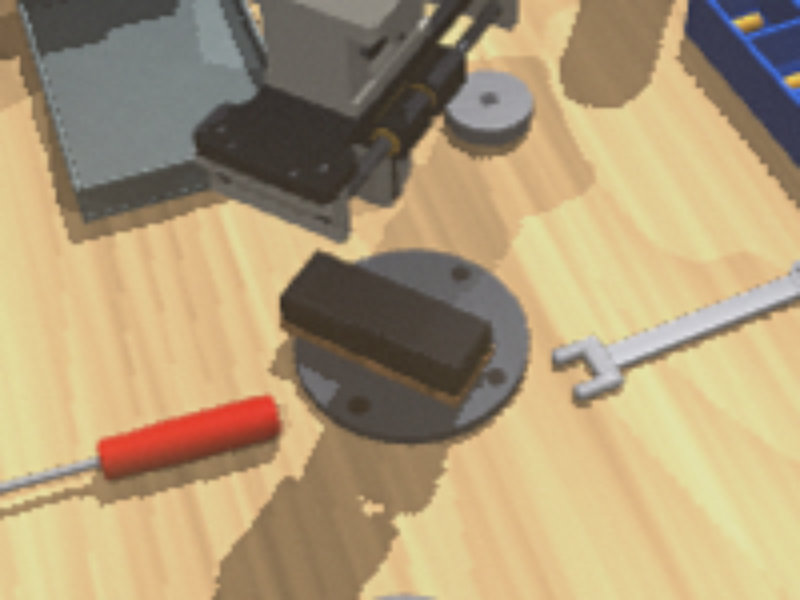

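The block hasn't moved, in the crop it is at (390,325). The lift most likely began before the fingers had closed. I'll reopen, go down again and confirm the grip force before lifting.

```bash
python3 -m pendant '[0,0,0,0,0,0,-1, 0,0,0,0,0,0,-1, 0,0,0,0,0,0,-1, 0,0,0,0,0,0,-1, 0,0,0,0,0,0,-1, 0,0,0,0,0,0,-1, 0,0,0,0,0,0,-1, 0,0,0,0,0,0,-1, 0,0,0,0,0,0,-1]'; python3 - <<'E'
from h import *
plan(510.3,26,14,.72)
for c,p in(("side",(297,211)),("top",(311,226))):
    capture(c);m=mask(c,"block",p)
    if m is not None: print(c,fit("block",{c:m},10,[510,26,-.85],True))
E
```

```text
time: 7.2
tool_pos: [510.9, 26.2, 106.1]
tcp_rot: [3.141, 0.0, 2.291]
contact_force: [-0.2, -0.2, 0.0]
grip_width: 68.1
finger_force: 0.0
t 7.20 turn wz 0.00 | shift [ 0.01 -0.02  3.07] pos [510.9  26.2 106.1] q6 -0.82 grip 68.1
side (array([511.652,  26.235,  -0.89 ]), np.float64(0.068))
```

```bash
python3 -m pendant '[0,0,0.3,0,0,0,-1, 0,0,0.4,0,0,0,-1, 0,0,0.5,0,0,0,-1, 0,0,0.6,0,0,0,-1, 0,0,0.6,0,0,0,-1, 0,0,0.5,0,0,0,-1, 0,0,0.17,0,0,0,-1, 0,0,0,0,0,0,1, 0,0,0,0,0,0,1, 0,0,0,0,0,0,1, 0,0,0,0,0,0,1, 0,0,0,0,0,0,1]'; python3 -m pendant '[0,0,0,0,0,0,1, 0,0,0,0,0,0,1, 0,0,0,0,0,0,1, 0,0,0,0,0,0,1, 0,0,0,0,0,0,1]'
```

```text
time: 8.6
tool_pos: [511.1, 26.1, 14.5]
tcp_rot: [3.141, 0.001, 2.291]
contact_force: [0.5, -0.2, -0.2]
grip_width: 56.4
finger_force: 0.0
time: 9.1
tool_pos: [511.0, 26.1, 14.2]
tcp_rot: [3.141, 0.0, 2.291]
contact_force: [-0.7, -0.5, 3.5]
grip_width: 42.8
finger_force: 30.0
```

```bash
python3 -m pendant '[0,0,-0.3,0,0,0,1, 0,0,-0.6,0,0,0,1, 0,0,-0.7,0,0,0,1, 0,0,-0.7,0,0,0,1, 0,0,-0.5,0,0,0,1, 0,0,0,0,0,0,1, 0,0,0,0,0,0,1]'; python3 - <<'E'
from h import *
plan(435,301,100,.017)
E
```

```text
time: 9.8
tool_pos: [510.6, 26.2, 97.9]
tcp_rot: [3.142, -0.0, 2.291]
contact_force: [0.3, -0.1, -0.8]
grip_width: 43.0
finger_force: 30.0
t 9.80 turn wz 10.07 | shift [ 9.2  -2.36 -0.07] pos [510.6  26.2  97.9] q6 -0.82 grip 43.0
```

```bash
python3 -m pendant '[0,0,0,0,0,1,1, 0,0,0,0,0,1,1, 0,0,0,0,0,1,1, 0,0,0,0,0,1,1, 0,0,0,0,0,1,1, 0,0,0,0,0,1,1, 0,0,0,0,0,1,1, 0,0,0,0,0,1,1, 0,0,0,0,0,1,1, 0,0,0,0,0,1,1]'; python3 -m pendant '[0.6,-0.2,0,0,0,0,1, 1,-0.25,0,0,0,0,1, 1,-0.25,0,0,0,0,1, 1,-0.25,0,0,0,0,1, 1,-0.25,0,0,0,0,1, 1,-0.25,0,0,0,0,1, 1,-0.25,0,0,0,0,1, 1,-0.25,0,0,0,0,1, 1,-0.25,0,0,0,0,1, 0.6,-0.16,0,0,0,0,1, 0,0,0,0,0,0,1, 0,0,0,0,0,0,1]'; python3 - <<'E'
from h import *
plan(435,301,10,.017)
cv2.imwrite("pics/c.png",cv2.resize(capture("side")[60:260,160:400,::-1],None,fx=3,fy=3))
E
```

```text
time: 10.8
tool_pos: [509.9, 26.2, 96.6]
tcp_rot: [-3.139, -0.0, 1.59]
contact_force: [-0.2, -0.4, -1.3]
grip_width: 43.0
finger_force: 30.0
time: 12.0
tool_pos: [433.3, 300.1, 96.9]
tcp_rot: [-3.14, 0.001, 1.594]
contact_force: [-0.1, 0.7, -1.7]
grip_width: 42.6
finger_force: 30.0
t 12.00 turn wz 0.09 | shift [0.03 0.06 2.9 ] pos [433.3 300.1  96.9] q6 0.44 grip 42.6
```

View pics/c.png

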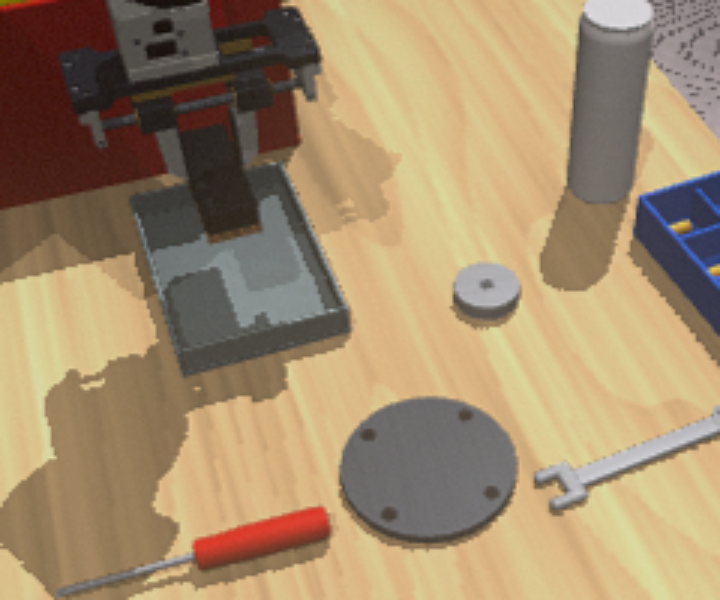

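The block is held over the tray, around (225,190) in the crop, and the plate is clear at (428,468). Next I'll lower it.

```bash
python3 -m pendant '[0.03,0.04,0.4,0,0,0,1, 0,0,0.6,0,0,0,1, 0,0,0.6,0,0,0,1, 0,0,0.6,0,0,0,1, 0,0,0.4,0,0,0,1, 0,0,0.2,0,0,0,1, 0,0,0.1,0,0,0,1, 0,0,0,0,0,0,1, 0,0,0,0,0,0,1]'; python3 -m pendant '[0,0,0.03,0,0,0,1, 0,0,0,0,0,0,-0.4, 0,0,0,0,0,0,-0.4, 0,0,0,0,0,0,-0.4, 0,0,0,0,0,0,-0.4,  0,0,-0.4,0,0,0,-0.4, 0,0,-0.8,0,0,0,-0.4, 0,0,-0.9,0,0,0,-1, 0,0,-0.9,0,0,0,-1,0,0,0,0,0,0,-1]'; python3 - <<'E'
from h import *
for n,p in(("plate",((302,217),(311,221))),("cap",((321,157),(238,182)))):
    ms={}
    for i,c in enumerate(("side","top")):
        capture(c);m=mask(c,n,p[i])
        if m is not None: ms[c]=m;print(n,c,fit(n,{c:m},0,[525,23] if n=="plate" else [638,192]))
plan(611,-284.7,100)
E
```

```text
time: 12.95
tool_pos: [435.7, 301.6, 11.6]
tcp_rot: [3.14, -0.001, 1.593]
contact_force: [-0.2, -0.1, -1.6]
grip_width: 43.1
finger_force: 30.0
time: 13.95
tool_pos: [437.5, 302.7, 104.6]
tcp_rot: [3.134, -0.004, 1.593]
contact_force: [-0.9, -0.6, -0.0]
grip_width: 84.1
finger_force: 0.0
plate side (array([525.79 ,  25.223]), np.float64(0.024))
plate top (array([525.044,  23.321]), np.float64(0.028))
cap side (array([641.149, 195.941]), np.float64(0.061))
cap top (array([637.857, 192.055]), np.float64(0.061))
t 14.35 turn wz 0.00 | shift [-19.65   5.45  -0.02] pos [434.7 301.2  99.3] q6 0.44 grip 91.7
```

```bash
python3 -m pendant '[-0.6,0.15,0,0,0,0,-1, -1,0.28,0,0,0,0,-1, -1,0.28,0,0,0,0,-1, -1,0.28,0,0,0,0,-1, -1,0.28,0,0,0,0,-1, -1,0.28,0,0,0,0,-1, -1,0.28,0,0,0,0,-1, -1,0.28,0,0,0,0,-1, -1,0.28,0,0,0,0,-1, -1,0.28,0,0,0,0,-1, -1,0.28,0,0,0,0,-1, -1,0.28,0,0,0,0,-1]'; python3 -m pendant '[-1,0.28,0,0,0,0,-1, -1,0.28,0,0,0,0,-1, -1,0.28,0,0,0,0,-1, -1,0.28,0,0,0,0,-1, -1,0.28,0,0,0,0,-1, -1,0.28,0,0,0,0,-1, -1,0.28,0,0,0,0,-1, -1,0.26,0,0,0,0,-1, 0,0,0,0,0,0,-1, 0,0,0,0,0,0,-1]'; python3 - <<'E'
from h import *
plan(610.8,-284.5,6)
for c,p in(("side",(398,320)),("top",(433,172))):
    capture(c);m=mask(c,"pad",p)
    if m is not None: print(c,fit("pad",{c:m},0,[611,-284]))
E
```

```text
time: 15.55
tool_pos: [539.7, -45.6, 99.6]
tcp_rot: [-3.141, -0.0, 1.593]
contact_force: [0.1, 0.0, 0.4]
grip_width: 91.8
finger_force: 0.0
time: 16.55
tool_pos: [611.0, -283.0, 98.9]
tcp_rot: [-3.14, -0.001, 1.591]
contact_force: [0.3, 0.3, 0.2]
grip_width: 91.6
finger_force: 0.0
t 16.55 turn wz 0.00 | shift [-0.05 -0.    3.1 ] pos [ 611.  -283.    98.9] q6 -0.57 grip 91.6
side (array([ 610.997, -283.786]), np.float64(0.093))
top (array([ 610.149, -284.036]), np.float64(0.149))
```

```bash
python3 -m pendant '[-0.03,0,0.4,0,0,0,-1, 0,0,0.6,0,0,0,-1, 0,0,0.6,0,0,0,-1, 0,0,0.6,0,0,0,-1, 0,0,0.5,0,0,0,-1, 0,0,0.3,0,0,0,-1, 0,0,0.1,0,0,0,-1, 0,0,0,0,0,0,-1, 0,0,0,0,0,0,1, 0,0,0,0,0,0,1, 0,0,0,0,0,0,1, 0,0,0,0,0,0,1]'; python3 -m pendant '[0,0,0,0,0,0,1, 0,0,0,0,0,0,1, 0,0,0,0,0,0,1, 0,0,0,0,0,0,1]'
```

```text
time: 17.95
tool_pos: [611.7, -283.8, 7.6]
tcp_rot: [3.141, 0.0, 1.593]
contact_force: [-0.3, -0.4, -0.3]
grip_width: 64.3
finger_force: 0.0
time: 18.35
tool_pos: [611.5, -283.7, 7.1]
tcp_rot: [3.142, -0.0, 1.593]
contact_force: [-0.2, -0.0, -0.3]
grip_width: 32.3
finger_force: 0.0
```

```bash
python3 - <<'E'
from h import *
a=capture("side")[230:400,300:500,::-1];b=capture("top")[100:270,340:540,::-1]
cv2.imwrite("pics/d.png",cv2.resize(np.hstack([a,b]),None,fx=2,fy=2))
plan(611,-284,7)
E
```

```text
t 18.45 turn wz 0.00 | shift [-0.01 -0.02  0.  ] pos [ 611.6 -283.7    7.1] q6 -0.57 grip 24.5
```

View pics/d.png

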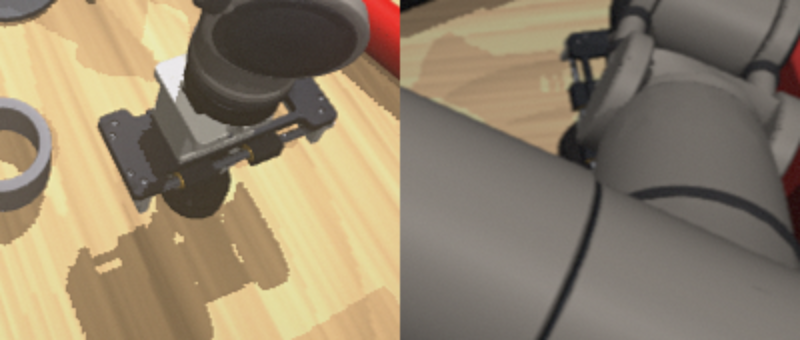

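The side crop shows the pad in front of the fingers at about (197,195), full picture (398,327), so it may have been squeezed out. The arm hides it from the top camera. I'll measure it.

```bash
python3 - <<'E'
from h import *
capture("side")
for d in regions_of("side","pad"):
    m=d["pixels"].astype(np.uint8);ys,xs=np.nonzero(m);print(d["score"],d["location"],m.sum(),xs.min(),xs.max(),ys.min(),ys.max())
for y in(-284,-290,-300,-310,-320,-330):
    q=proj("side",M["pad"]+[611,y,0]);print(y,q.min(0),q.max(0))
print(proj("side",[[611.6,-283.7,7.1],[595,-283.7,7.1],[627,-283.7,7]]))
o=get_obs();print(o["grip_width"],o["finger_force"],o["contact_force"])
E
```

```text
0.64 [396.4, 329.7] 438 382 415 316 338
-284 [379.20004814 300.89315288] [415.33705962 339.15163525]
-290 [380.58186249 303.62132147] [416.95717922 342.14956634]
-300 [382.91531635 308.22862747] [419.69445748 347.21429949]
-310 [385.28763116 312.91302252] [422.47912757 352.36616543]
-320 [387.69978583 317.67645771] [425.31243101 357.60743218]
-330 [390.15279245 322.52095054] [428.1956531  362.94044718]
[[396.55894837 320.95262482]
 [388.85074158 323.86308955]
 [403.6317813  318.29964295]]
16.20468805909751 0.0 [-0.45327265  0.218391   -0.70975021]
```

```bash
python3 - <<'E'
from h import *
for s in(-1,1):
  for r in (46,65):
    for z in(17,27,40): print(s,r,z,np.round((proj("side",[511.3+s*r*.753,26.4+s*r*.658,z])[0]-[200,130])*4))
E
grep -c . h.py
```

```text
-1 46 17 [344. 389.]
-1 46 27 [343. 379.]
-1 46 40 [342. 365.]
-1 65 17 [326. 413.]
-1 65 27 [325. 403.]
-1 65 40 [324. 389.]
1 46 17 [424. 280.]
1 46 27 [424. 269.]
1 46 40 [423. 255.]
1 65 17 [439. 259.]
1 65 27 [439. 248.]
1 65 40 [439. 234.]
42
```

```bash
python3 - <<'E'
import cv2
a=cv2.imread("pics/a.png")[180:420,200:500]; c=cv2.imread("pics/c.png")[60:260,100:340]
a=cv2.resize(a,(450,360));c=cv2.resize(c,(340,283));c=cv2.copyMakeBorder(c,0,77,0,0,0)
cv2.imwrite("pics/e.png",cv2.convertScaleAbs(cv2.hconcat([a,c]),alpha=1.8,beta=20))
E
```

```text
(no output)
```

View pics/e.png

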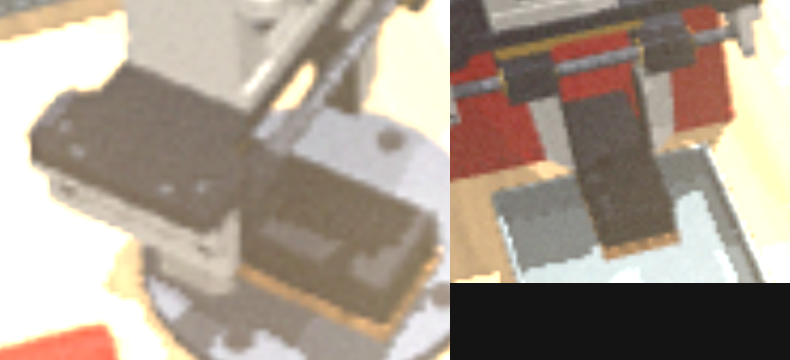

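Comparing the finger tip with its projection suggests the real tips are about 20–25 mm above the reported TCP. The block grip, which only held at z≈14, and the pad miss both agree with that. With the fingers now shut over the pad, I'll touch down gently to measure the offset.

```bash
for i in 1; do python3 -m pendant '[0,0,0.03,0,0,0,1, 0,0,0.03,0,0,0,1, 0,0,0,0,0,0,1]'; python3 -m pendant '[0,0,0.03,0,0,0,1, 0,0,0.03,0,0,0,1, 0,0,0,0,0,0,1]';python3 -m pendant '[0,0,0.03,0,0,0,1, 0,0,0.03,0,0,0,1, 0,0,0,0,0,0,1]'; done
```

```text
time: 18.85
tool_pos: [611.5, -283.6, 5.1]
tcp_rot: [-3.141, -0.0, 1.593]
contact_force: [-0.4, -0.3, -0.3]
grip_width: -0.0
finger_force: 0.0
time: 19.15
tool_pos: [611.6, -283.7, 3.7]
tcp_rot: [3.141, 0.0, 1.593]
contact_force: [0.2, -0.1, 1.9]
grip_width: 0.7
finger_force: 1.0
time: 19.45
tool_pos: [611.7, -283.8, 3.7]
tcp_rot: [3.141, 0.001, 1.593]
contact_force: [-4.7, 2.1, 11.9]
grip_width: 0.2
finger_force: 6.1
```

Contact came at a reported z of about 3.8 on the 28 mm pad top, so the true tips are about 24 mm above the reported TCP. I'll raise, open and go lower.

```bash
python3 -m pendant '[0,0,-0.3,0,0,0,1, 0,0,-0.4,0,0,0,-1, 0,0,0,0,0,0,-1, 0,0,0,0,0,0,-1, 0,0,0,0,0,0,-1, 0,0,0,0,0,0,-1, 0,0,0,0,0,0,-1, 0,0,0,0,0,0,-1, 0,0,0,0,0,0,-1, 0,0,0,0,0,0,-1, 0,0,0,0,0,0,-1, 0,0,0,0,0,0,-1]'; python3 - <<'E'
from h import *
capture("side");m=mask("side","pad",(398,320))
if m is not None: print(fit("pad",{"side":m},0,[611,-284]))
plan(610.8,-284.5,-16)
E
```

```text
time: 20.65
tool_pos: [611.6, -283.7, 22.7]
tcp_rot: [3.142, -0.0, 1.593]
contact_force: [0.3, 0.7, 0.1]
grip_width: 83.6
finger_force: 0.0
(array([ 610.858, -283.248]), np.float64(0.522))
t 20.75 turn wz 0.00 | shift [-0.03 -0.03  1.29] pos [ 611.6 -283.7   22.7] q6 -0.57 grip 90.3
```

```bash
python3 -m pendant '[-0.03,-0.03,0.3,0,0,0,-1, 0,0,0.4,0,0,0,-1, 0,0,0.35,0,0,0,-1, 0,0,0.2,0,0,0,-1, 0,0,0.05,0,0,0,-1, 0,0,0,0,0,0,-1]'; python3 -m pendant '[0,0,0,0,0,0,1, 0,0,0,0,0,0,1, 0,0,0,0,0,0,1, 0,0,0,0,0,0,1, 0,0,0,0,0,0,1, 0,0,0,0,0,0,1, 0,0,0,0,0,0,1]'
```

```text
time: 21.35
tool_pos: [610.6, -284.6, -16.8]
tcp_rot: [-3.141, -0.0, 1.593]
contact_force: [0.1, 0.1, -0.1]
grip_width: 92.2
finger_force: 0.0
time: 22.05
tool_pos: [610.8, -284.7, -16.0]
tcp_rot: [3.141, 0.0, 1.593]
contact_force: [-0.1, -0.0, 2.5]
grip_width: 63.5
finger_force: 30.0
```

```bash
python3 -m pendant '[0,0,-0.3,0,0,0,1, 0,0,-0.6,0,0,0,1, 0,0,-0.7,0,0,0,1, 0,0,-0.7,0,0,0,1, 0,0,-0.3,0,0,0,1, 0,0,0,0,0,0,1]'; python3 - <<'E'
from h import *
plan(525.4,24.3,60)
E
```

```text
time: 22.65
tool_pos: [611.4, -285.1, 63.3]
tcp_rot: [3.139, 0.001, 1.593]
contact_force: [0.4, -0.2, -1.6]
grip_width: 63.4
finger_force: 30.0
t 22.65 turn wz 0.00 | shift [10.37 -2.64  0.09] pos [ 611.4 -285.1   63.3] q6 -0.57 grip 63.4
```

```bash
python3 -m pendant '[0.5,-0.12,0,0,0,0,1, 1,-0.26,0,0,0,0,1, 1,-0.26,0,0,0,0,1, 1,-0.26,0,0,0,0,1, 1,-0.26,0,0,0,0,1, 1,-0.26,0,0,0,0,1, 1,-0.26,0,0,0,0,1, 1,-0.26,0,0,0,0,1, 1,-0.26,0,0,0,0,1, 1,-0.26,0,0,0,0,1, 0.8,-0.18,0,0,0,0,1, 0,0,0,0,0,0,1]';  python3 -m pendant '[0,0,0,0,0,0,1]'; python3 - <<'E'
from h import *
plan(525.4,24.3,-4)
o=get_obs()
capture("side");
r=regions_of("side","pad")
for d in r:
    print(d["score"],d["location"])
m=mask("side","pad",proj("side",[525.4,24.3,85])[0])
if m is not None: print(fit("pad",{"side":m},o["tool_pos"][2]+16,[525,24]))
E
```

```text
time: 23.85
tool_pos: [522.7, 25.3, 60.6]
tcp_rot: [-3.138, -0.001, 1.596]
contact_force: [-1.1, -0.2, -1.4]
grip_width: 63.8
finger_force: 30.0
time: 23.95
tool_pos: [524.2, 22.8, 61.0]
tcp_rot: [-3.14, 0.0, 1.594]
contact_force: [0.2, 0.4, -1.1]
grip_width: 63.5
finger_force: 30.0
t 23.95 turn wz 0.00 | shift [0.05 0.04 2.17] pos [524.2  22.8  61. ] q6 -0.13 grip 63.5
0.89 [300.3, 193.1]
(array([525.652,  24.326]), np.float64(0.158))
```

```bash
python3 -m pendant '[0.04,0.03,0.3,0,0,0,1, 0,0,0.5,0,0,0,1, 0,0,0.5,0,0,0,1, 0,0,0.4,0,0,0,1, 0,0,0.3,0,0,0,1, 0,0,0.12,0,0,0,1, 0,0,0.04,0,0,0,1, 0,0,0,0,0,0,1]';  python3 -m pendant '[0,0,0.03,0,0,0,1, 0,0,0,0,0,0,1]'; python3 - <<'E'
from h import *
plan(525.4,24.3,-6)
z=get_obs()["tool_pos"][2]+16
capture("side")
m=mask("side","pad",proj("side",[525.4,24.3,z+10])[0]); print(fit("pad",{"side":m},z,[525,24]))
E
```

```text
time: 24.9
tool_pos: [525.9, 23.7, -2.9]
tcp_rot: [3.141, -0.0, 1.593]
contact_force: [-0.2, -0.2, -2.2]
grip_width: 63.1
finger_force: 30.0
time: 25.1
tool_pos: [525.9, 23.8, -3.6]
tcp_rot: [3.141, 0.0, 1.593]
contact_force: [0.6, 0.3, -0.7]
grip_width: 63.4
finger_force: 30.0
t 25.10 turn wz 0.00 | shift [ 0.02 -0.02  0.08] pos [525.9  23.8  -3.6] q6 -0.12 grip 63.4
(array([526.603,  22.312]), np.float64(0.164))
```

```bash
python3 -m pendant '[0,0.0,0.04,0,0,0,1, 0,0,0.03,0,0,0,1, 0,0,0,0,0,0,1]'; python3 -m pendant '[0,0,0,0,0,0,-1, 0,0,0,0,0,0,-1, 0,0,0,0,0,0,-1, 0,0,0,0,0,0,-1, 0,0,-0.5,0,0,0,-1, 0,0,-0.9,0,0,0,-1, 0,0,-0.9,0,0,0,-1, 0,0,0,0,0,0,-1]'; python3 - <<'E'
from h import *
capture("side");m=mask("side","pad",proj("side",[525.4,24.3,20])[0])
if m is not None:
    print(fit("pad",{"side":m},10,[525,24]))
plan(639,193.5,70,2.25)
E
```

```text
time: 25.5
tool_pos: [525.7, 23.8, -6.0]
tcp_rot: [3.141, -0.0, 1.593]
contact_force: [0.4, -0.7, 0.5]
grip_width: 63.7
finger_force: 30.0
time: 26.3
tool_pos: [528.0, 23.6, 66.3]
tcp_rot: [3.135, 0.001, 1.593]
contact_force: [0.5, -0.5, -0.0]
grip_width: 91.9
finger_force: 0.0
(array([526.927,  26.196]), np.float64(0.094))
t 26.40 turn wz 13.09 | shift [ 6.49 -2.03 -0.22] pos [525.8  23.8  63.2] q6 -0.12 grip 91.7
```

```bash
python3 -m pendant '[0,0,0,0,0,1,-1, 0,0,0,0,0,1,-1, 0,0,0,0,0,1,-1, 0,0,0,0,0,1,-1, 0,0,0,0,0,1,-1, 0,0,0,0,0,1,-1, 0,0,0,0,0,1,-1, 0,0,0,0,0,1,-1]';  python3 - <<'E'
from h import *
plan(639,193.5,63)
E
```

```text
time: 27.2
tool_pos: [524.6, 23.8, 61.4]
tcp_rot: [-3.139, 0.001, 1.031]
contact_force: [0.3, -0.8, -0.3]
grip_width: 91.9
finger_force: 0.0
t 27.20 turn wz 0.00 | shift [ 6.81  0.37 -0.06] pos [524.6  23.8  61.4] q6 0.44 grip 91.9
```

```bash
python3 -m pendant '[0.7,0.05,0,0,0,0,-1, 1,0.05,0,0,0,0,-1, 1,0.05,0,0,0,0,-1, 1,0.05,0,0,0,0,-1, 1,0.05,0,0,0,0,-1, 1,0.05,0,0,0,0,-1, 0.8,0.05,0,0,0,0,-1, 0.3,0,0,0,0,0,-1, 0,0,0,0,0,0,-1, 0,0,0,0,0,0,-1]';  python3 - <<'E'
from h import *
plan(639,193.5,-20)
for c in("side","top"):
    im=capture(c);cv2.imwrite(f"pics/f{c}.png",im[:,:,::-1])
    for n,z,p in(("pad",10,[525.4,24.3]),("plate",0,[525.4,24.3]),("cap",0,[639,193.5])):
        m=mask(c,n,proj(c,[*p,z+10])[0])
        if m is not None: print(c,n,fit(n,{c:m},z,p))
a=cv2.imread("pics/fside.png")[120:270,220:420];b=cv2.imread("pics/ftop.png")[130:280,200:400]
cv2.imwrite("pics/f.png",cv2.resize(np.hstack([a,b]),None,fx=2,fy=2))
E
```

```text
time: 28.2
tool_pos: [638.0, 192.8, 62.0]
tcp_rot: [-3.14, 0.002, 1.034]
contact_force: [0.2, 0.1, -0.3]
grip_width: 91.5
finger_force: 0.0
t 28.20 turn wz 0.00 | shift [0.04 0.02 2.73] pos [638.  192.8  62. ] q6 0.72 grip 91.5
side pad (array([526.06,  25.67]), np.float64(0.045))
side plate (array([526.406,  25.028]), np.float64(0.314))
side cap (array([639.654, 195.27 ]), np.float64(0.113))
top pad (array([524.647,  24.074]), np.float64(0.041))
top plate (array([524.911,  23.332]), np.float64(0.257))
top cap (array([641.092, 171.935]), np.float64(0.648))
```

View pics/f.png

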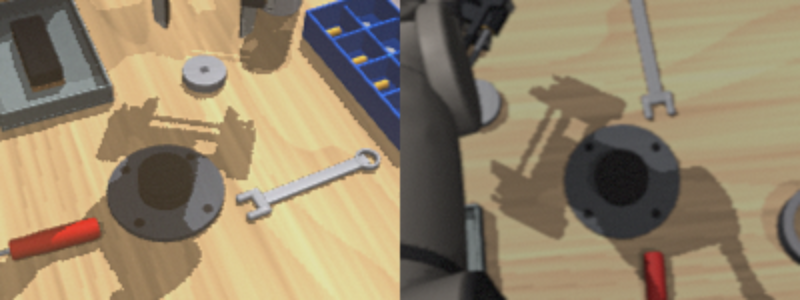

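The pad is centred on the plate within 1 mm (side crop (165,180), top crop (622,178)), and the block lies flat in the tray at (38,55). Next is the cap.

```bash
python3 -m pendant '[0.02,0.0,0.4,0,0,0,-1, 0,0,0.6,0,0,0,-1, 0,0,0.6,0,0,0,-1, 0,0,0.5,0,0,0,-1, 0,0,0.4,0,0,0,-1, 0,0,0.2,0,0,0,-1, 0,0,0,0,0,0,-1, 0,0,0,0,0,0,-1]'; python3 - <<'E'
from h import *
plan(639,193.5,-20)
E
```

```text
time: 29.4
tool_pos: [639.7, 194.4, -17.6]
tcp_rot: [3.141, -0.001, 1.034]
contact_force: [0.3, 0.1, 0.2]
grip_width: 92.1
finger_force: 0.0
t 29.40 turn wz 0.00 | shift [-0.04 -0.01  0.08] pos [639.7 194.4 -17.6] q6 0.72 grip 92.1
```

```bash
python3 -m pendant '[-0.03,0.0,0.08,0,0,0,-1, 0,0,0,0,0,0,-1, 0,0,0,0,0,0,1, 0,0,0,0,0,0,1, 0,0,0,0,0,0,1, 0,0,0,0,0,0,1, 0,0,0,0,0,0,1, 0,0,0,0,0,0,1, 0,0,0,0,0,0,1, 0,0,0,0,0,0,1]'
```

```text
time: 30.4
tool_pos: [638.9, 193.5, -20.4]
tcp_rot: [3.141, -0.0, 1.034]
contact_force: [1.3, 0.8, -0.4]
grip_width: 59.3
finger_force: 30.0
```

```bash
python3 -m pendant '[0,0,-0.3,0,0,0,1, 0,0,-0.5,0,0,0,1, 0,0,-0.6,0,0,0,1, 0,0,-0.6,0,0,0,1, 0,0,-0.5,0,0,0,1, 0,0,-0.3,0,0,0,1, 0,0,0,0,0,0,1, 0,0,0,0,0,0,1]'; python3 - <<'E'
from h import *
plan(525.8,23.8,60)
E
```

```text
time: 31.2
tool_pos: [638.4, 193.4, 63.2]
tcp_rot: [-3.141, 0.0, 1.034]
contact_force: [-0.8, 0.1, -3.6]
grip_width: 59.0
finger_force: 30.0
t 31.20 turn wz 0.00 | shift [-6.78 -0.33  0.11] pos [638.4 193.4  63.2] q6 0.72 grip 59.0
```

```bash
python3 -m pendant '[-0.5,-0.03,0,0,0,0,1, -0.8,-0.04,0,0,0,0,1, -0.8,-0.04,0,0,0,0,1, -0.8,-0.04,0,0,0,0,1, -0.8,-0.04,0,0,0,0,1, -0.8,-0.04,0,0,0,0,1, -0.8,-0.04,0,0,0,0,1, -0.8,-0.03,0,0,0,0,1, -0.5,-0.02,0,0,0,0,1, -0.18,-0.01,0,0,0,0,1, 0,0,0,0,0,0,1, 0,0,0,0,0,0,1]'; python3 - <<'E'
from h import *
plan(525.8,23.8,19)
z=get_obs()["tool_pos"][2]+20.4
capture("side")
m=mask("side","cap",proj("side",[525.4,24.3,z+8])[0])
if m is not None: print(fit("cap",{"side":m},z,[525,24]))
E
```

```text
time: 32.4
tool_pos: [526.8, 24.2, 63.5]
tcp_rot: [3.141, -0.001, 1.034]
contact_force: [0.0, 0.4, -4.4]
grip_width: 59.3
finger_force: 30.0
t 32.40 turn wz 0.00 | shift [-0.03 -0.02  1.48] pos [526.8  24.2  63.5] q6 0.44 grip 59.3
(array([525.995,  25.709]), np.float64(0.113))
```

```bash
python3 -m pendant '[0,0,0.3,0,0,0,1, 0,0,0.4,0,0,0,1, 0,0,0.4,0,0,0,1, 0,0,0.25,0,0,0,1, 0,0,0.06,0,0,0,1, 0,0,0.03,0,0,0,1, 0,0,0,0,0,0,1, 0,0,0,0,0,0,1]'; python3 - <<'E'
from h import *
plan(525.8,23.8,17.6)
z=get_obs()["tool_pos"][2]+20.4
capture("side")
m=mask("side","cap",proj("side",[525.4,24.3,z+8])[0])
if m is not None: print(z,fit("cap",{"side":m},z,[525,24]))
E
```

```text
time: 33.3
tool_pos: [526.6, 23.6, 20.7]
tcp_rot: [3.141, -0.0, 1.034]
contact_force: [-0.1, -0.1, -2.8]
grip_width: 59.1
finger_force: 30.0
t 33.30 turn wz 0.00 | shift [-0.01 -0.03  0.1 ] pos [526.6  23.6  20.7] q6 0.44 grip 59.1
41.11520258613527 (array([524.67 ,  25.995]), np.float64(0.116))
```

```bash
python3 -m pendant '[0,-0.02,0.05,0,0,0,1, 0,0,0.03,0,0,0,1, 0,0,0,0,0,0,1]'; python3 -m pendant '[0,0,0.02,0,0,0,1, 0,0,0,0,0,0,1]'
```

```text
time: 33.7
tool_pos: [525.6, 24.1, 17.8]
tcp_rot: [-3.141, 0.0, 1.034]
contact_force: [-0.8, 0.5, -3.4]
grip_width: 59.2
finger_force: 30.0
time: 33.9
tool_pos: [525.8, 24.0, 17.6]
tcp_rot: [3.141, -0.0, 1.034]
contact_force: [-0.9, -0.4, -0.1]
grip_width: 59.1
finger_force: 30.0
```

The weight has come off the wrist, so the cap is resting on the pad. I'll release it, lift and move aside.

```bash
python3 -m pendant '[0,0,0,0,0,0,-1, 0,0,0,0,0,0,-1, 0,0,0,0,0,0,-1, 0,0,0,0,0,0,-1, 0,0,0,0,0,0,-1, 0,0,-0.4,0,0,0,-1, 0,0,-0.8,0,0,0,-1, 0,0,-0.9,0,0,0,-1, 0,0,-0.9,0,0,0,-1, 0,0,-0.5,0,0,0,-1]'; python3 -m pendant '[0.8,0.3,0,0,0,0,-1, 1,0.3,0,0,0,0,-1, 1,0.3,0,0,0,0,-1, 1,0.3,0,0,0,0,-1, 1,0.3,0,0,0,0,-1, 0.5,0.1,0,0,0,0,-1, 0,0,0,0,0,0,-1, 0,0,0,0,0,0,-1]';python3 - <<'E'
from h import *
im={}
for c in("side","top"):
    im[c]=capture(c)[:,:,::-1]
    for n,z,p in(("pad",10,[525.4,24.3]),("cap",38,[525,24]),("block",4,[435,301])):
        m=mask(c,n,proj(c,[*p,z+10])[0])
        if m is not None: print(c,n,fit(n,{c:m},z,p+[1.57] if n=="block" else p,n=="block"))
cv2.imwrite("pics/g.png",cv2.resize(np.hstack([im["side"][120:270,200:400],im["top"][130:280,200:400]]),None,fx=2,fy=2))
E
```

```text
time: 34.9
tool_pos: [526.8, 24.0, 125.5]
tcp_rot: [3.138, -0.002, 1.034]
contact_force: [0.3, -0.6, -0.4]
grip_width: 92.1
finger_force: 0.0
time: 35.7
tool_pos: [647.8, 136.0, 122.6]
tcp_rot: [-3.141, 0.0, 1.035]
contact_force: [0.2, 1.1, -0.7]
grip_width: 91.9
finger_force: 0.0
side pad (array([525.126,  23.865]), np.float64(0.69))
side cap (array([524.879,  25.037]), np.float64(0.064))
side block (array([436.048, 302.128,   1.596]), np.float64(0.052))
top pad (array([519.911,  24.373]), np.float64(0.873))
top cap (array([524.612,  22.734]), np.float64(0.041))
```

View pics/g.png

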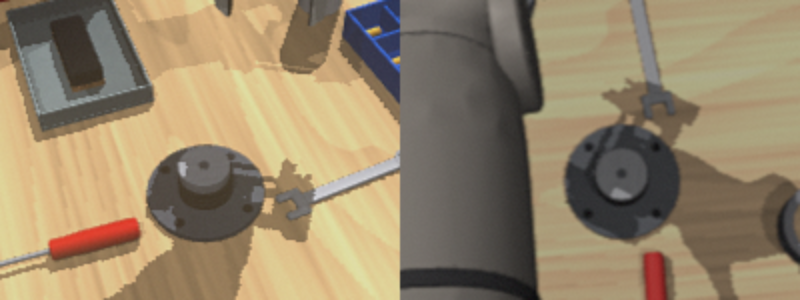

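The picture shows the cap on the pad, centred on the plate (side crop (205,170), top crop (622,173)), with the cap within about 1.4 mm of the pad's axis. The block lies flat in the tray at (75,48). Handing in.

```bash
python3 -c "
from plant import *
print(close_job())"
```

```text
the job is handed in; nothing more can be done
None
```

The job is handed in after about 36 s: the block lies flat in the tray, the pad is within 1 mm of the plate's centre, the steel disc sits on it within about 1.4 mm, and I never touched the tape or wrench.

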